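Set the valve screw of a floor-spring door closer

TASK

Prise up the cover of the door closer's adjuster box with the scraper's blade until the cover falls fully open, and lay the scraper back down flat on the counter. Then turn the winged thumbscrew inside the box clockwise until it seats, back it off a quarter turn, and finish while still holding the wings at that setting. Leave everything else on the counter where it is.

Things in the scene. Friction and masses are not known exactly. Their poses are not given: they have to be found in the camera images.
- closer: Grey door closer fixed to the counter: square adjuster box, 152 x 152 mm, 66 mm high, and a block (96 mm wide, 46 mm high, spindle to 69 mm) running on from its -y side to 226 mm from the origin. Origin: centre of the box's underside, on the counter; z up. Box front = its -x side, towards the robot's right within 20 degrees; the cover's hinge is along the +x top edge, parallel to y.
- cover (a joint): Angle of the box's flat aluminium cover (166 x 152 x 4 mm, 0.2 kg, underside 66 mm above the counter): 0 closed, level; grows as the front edge swings up; 1.57 upright; 2.6 fully open, leaning back on its stop. The hinge is light: let go below 1.5 the cover falls shut, past 1.75 it falls open by itself.
- cover_lip (a point): Middle of the lower front edge of the cover, moving with it. The cover overhangs the box's front wall by 14 mm; below the overhang all is free down to the counter, and the wall is only 54 mm high, leaving a 12 mm slot under the cover, so a level blade can come under it from the front.
- cover_hinge (a point): Middle of the hinge line, fixed, 66 mm above the counter, 166 mm from the lip; the hinge line runs along the closer's y.
- scraper: Scraper (0.11 kg) lying flat: wooden handle 105 mm long, 20 wide, 26 high, a steel ferrule 22 mm wide, and a flat level blade 75 mm long, 40 wide, 2.5 thick at the height of the handle's middle. Origin: on its underside, 75 mm from the handle's butt and 116 mm from the blade's front edge; x points along it to the blade's edge, z up.
- scraper_grip (a point): Middle of the handle's section 13 mm over the scraper's origin, where it balances; grip it across the 20 mm width. The handle runs 30 mm forward of it and 75 mm back.
- scraper_tip (a point): Middle of the blade's front edge, 116 mm ahead of scraper_grip at the same height.
- screw (a joint): Angle of the winged thumbscrew in the middle of the box: 0 = fully seated, a hard stop; grows as it is backed off (anticlockwise from above), up to 3.0. Starts 0.6 to 1.35. It turns in place without rising; drag about 0.04 N m. Seated, the wings lie along the closer's x (square to the hinge line); a quarter turn back, along its y (parallel to the hinge line).
- screw_grip (a point): Middle of the thumbscrew's wing bar, on its axis, 43 mm above the counter. The steel bar is 44 mm long (point's x axis), 10 mm thick (y) and stands 29 to 55 mm above the counter; below it only a 9 mm shank and a boss 28 mm across, top 13 mm above the counter. Box floor 8 mm above the counter, walls 6 mm thick, free room 140 x 140 mm round the screw.
- padlock: Bystander: brass padlock lying flat, 45 x 42 x 20 mm with a shackle.
- butt_hinge: Bystander: flat steel door hinge, 66 x 90 x 7 mm.
- screwdriver: Bystander: screwdriver with round shaft, not the tool for this job.
- oil_can: Bystander: can, 66 mm across, 120 mm high.
- carton: Bystander: cardboard carton of screws, 100 x 70 x 50 mm.
- screw_jar: Bystander: clear jar, 60 mm across, 85 mm high.
- flange: Bystander: dark steel pipe flange, 90 mm across, 14 mm high.

How it is judged (in metres and radians):
On the way, in this order (a step that is already met when the one before it is completed fails the run):
1. the scraper's blade, not the fingers, has the cover lifted off the box (value of joint cover above 0.35 rad and contact force between scraper and cover above 0.2 N and contact force between the fingers and cover below 0.5 N), for 0.1 s.
2. the cover has fallen fully open (value of joint cover above 2.3 rad), for 0.2 s.
3. the thumbscrew is turned down until it seats (value of joint screw below 0.07 rad), for 0.1 s.
At the end, for the whole second after the job is handed in: The fingers hold the thumbscrew's wings (over 2 N) with the screw a quarter turn back from its seat (1.37 to 1.77 rad), the cover is fully open (over 2.3 rad), and the scraper lies flat and still on the counter, let go (value of joint screw between 1.37 and 1.77 rad and contact force between the fingers and screw above 2 N and value of joint cover above 2.3 rad and height (world z) of scraper below 0.02 m and angle between scraper's own z axis and vertical below 0.3 rad and linear speed of scraper below 0.02 m/s and contact force between the fingers and scraper below 0.1 N); the arm keeps its last pose, push and grip.
It fails at once if a bystander on the counter is moved more than 30 mm (distance of any of padlock, butt_hinge, screwdriver, oil_can, carton, screw_jar, flange from where it was at the start of the episode above 0.03 m).
It also fails if it takes over 61 s, if anything falls off the work surface, if the arm or the gripper's body presses on something with over 40 N, if the wrist force passes 120 N, or if a joint passes its speed limit or range.

ROBOT

A 6-joint arm with a two-finger parallel gripper is mounted at the origin on the work surface. World frame = base frame: x ahead of the robot, y to its left, z up, the work surface at z = 0. Lengths are in mm, angles in rad, forces in N, time in s.
With the tool pointing down it reaches from about 275 to 975 mm from the base axis. Payload 8.4 kg.
Tool frame: the origin (TCP) lies where the fingers leave the gripper's body, on its centre line; the fingertips stand 88 mm ahead of it and the grasp point (between the pads) lies 69 mm ahead of it; z points along the fingers, y is the line along which they close (so a half turn about z gives the same grasp; the last joint's range is limited). The gripper opens to 92 mm and grips with 3 to 60 N. Pads are 20 mm wide; open, the fingers measure 128 mm over their backs; the gripper's body (75 mm by 189 mm) begins 69 mm behind the grasp point.
Start: joints at [-0.002, 0.353, 1.633, -0, 1.155, -0.002], TCP at [625.003, -0, 302.683] pointing down, gripper open.
Joint ranges: [-2.63, 2.63], [-0.92, 2.1], [0.06, 2.66], [-1.3, 4.44], [0, 2.69], [-3.02, 3.02]. Speed limits (rad/s): [2.22, 2.22, 2.79, 3.14, 3.14, 3.14].

INTERFACE

Orientations are given as a unit quaternion [x, y, z, w].
In Python, from bench import bot, imaging, workorder gives the robot as it stands.
- The arm moves only by the tool apply_moves, never from a script. Its argument "motion" is a list that holds one entry, the list of rows, each a list of 7 numbers: the shift along the tool's x, y, z in mm, then the turn, a rotation vector about the tool's x, y, z in rad, then the opening, from -1 (shut) to 1 (fully open). In form: [[[tx, ty, tz, rx, ry, rz, hand], ...]]. A call has 1 to 10 rows; each row shifts and turns the commanded pose from where the row before left it, along the tool's axes as they then stand; what a row does not reach is not made up. A row lasts 1/10 s, in which the tool goes at most 50 mm and 8.59 degrees, less where a joint would pass 70% of its speed; a pose out of reach is approached as far as the arm can. A call is refused whole if a number of a shift passes 50 or a number of a turn 0.15, either way. A call with a gripper value outside its range is refused whole. The fingers move at their own pace and stop on an object; "grip_force" is the grip in N (left out, the last holds). Time passes only in rows, so rows that do not move let the fingers close. It gives the time, the measured TCP pose, the force, the opening and the grip force at its end, in the units of the state.
- bot.get_state(): the state, without advancing time (a new reading comes with each control period).
- imaging.grab_frame(name): name is "scene" or "side" or "wrist"; returns a dict with "img" (400x640x3 uint8, blue, green, red), "fx", "fy", "cx", "cy" (pixels), "extrinsics" (4x4, takes a point from camera to world coordinates); the wrist camera has in their place "T_tool_cam" (4x4, takes a point from camera to tool coordinates, whose origin is the TCP and whose axes are the flange's). Camera axes: x right, y down, z forward; pixel columns grow to the right and rows downward; lengths in mm; the calibration is good to about 2 mm. A picture is of the moment at which its call begins: read the wrist's pose just before it. There is no depth.
- workorder.close_job(): hands the job in; it is judged then, once.
Trained networks look in a picture, given as the dict that the camera call returned (one of the last four; its "shot" number tells which), for a name from the list of things; names that differ only in an ending like _2 or _b are one class to them, and where a whole thing is asked for, a point or a joint stands for the part that bears it (a point fixed in the world has none). Each returns a list of dicts, best first, with "conf" (0 to 1); they miss things now and then, are a little off and sometimes report something else, mostly with a low value. They report only what shows in the picture. A call takes as long as a camera call.
- imaging.recognise(query, picture): "extent" ([left, top, right, bottom] as shares, 0 to 1, of the picture: columns of its width, rows of its height, round what is visible of it).
- imaging.cut_out(query, picture): "region" (400x640 bool, what is visible of it) and "extent" ([left, top, right, bottom] as shares, 0 to 1, of the picture: columns of its width, rows of its height, round what is visible of it).
- imaging.pinpoint(query, picture): "at" ([column, row] as shares, 0 to 1, of the picture: columns of its width, rows of its height: a listed point, or the origin of a listed thing).
The state is a dict: "t": time; "qpos": joint angles; "joint_vel": joint speeds; "effort": joint torques, N m; "position": TCP position; "orientation": TCP orientation; "ft_force": force on the tool from outside, world axes, zero at the start; "torque": the same for the moment, N m; "opening": finger opening in mm; "grip_force": force on a finger pad.
Only numpy, scipy, OpenCV 4.12 (cv2) and the standard library are available. Lean on these libraries where they do the work, as an engineer would, in place of code of your own. Each camera call takes 0.05 s, during which the arm holds its last target. There are 200 camera calls.

## Working session

There is one attempt and no reset: what is moved stays moved. The work goes in short steps, Python scripts to look and compute and a tool call to move; the robot and the scene stay as the last step left them, time stands still between calls to the robot, and variables do not carry over. Pictures are saved under pics/ and viewed, at most 10 in all, crops included, and the job is handed in when it is done.

Besides the shell and the picture viewer there is one more tool, called after "Emit:" by a JSON object that holds its "method" and its "body". apply_moves: Moves the arm, as the interface text tells. Its arguments: {"type":"object","properties":{"motion":{"type":"array"},"grip_force":{"type":"number"}},"required":["motion"]}

```bash
ls; mkdir -p pics; cat > h.py <<'E'
import numpy as np, cv2
from scipy.spatial.transform import Rotation as R
from bench import bot, imaging, workorder
def ext(p, st=None):
    if 'extrinsics' in p: return np.array(p['extrinsics'])
    T=np.eye(4); T[:3,:3]=R.from_quat(st['orientation']).as_matrix(); T[:3,3]=st['position']
    return T@np.array(p['T_tool_cam'])
def ray(p,at,z,st=None):
    E=ext(p,st); u,v=at[0]*640,at[1]*400
    d=E[:3,:3]@np.array([(u-p['cx'])/p['fx'],(v-p['cy'])/p['fy'],1]); o=E[:3,3]
    return o+d*(z-o[2])/d[2]
def proj(p,X,st=None):
    c=np.linalg.inv(ext(p,st))@np.append(X,1); return [p['fx']*c[0]/c[2]+p['cx'],p['fy']*c[1]/c[2]+p['cy']]
def px(p,u,v,z,st=None): return ray(p,(u/640,v/400),z,st)
E
cat > a.py <<'E'
from h import *
hs={'closer':0,'cover_lip':66,'cover_hinge':66,'scraper':0,'scraper_grip':13,'scraper_tip':13,'padlock':0,'butt_hinge':0,'screwdriver':0,'oil_can':0,'carton':0,'screw_jar':0,'flange':0}
for cam in ['scene','side','wrist']:
    st=bot.get_state(); p=imaging.grab_frame(cam); cv2.imwrite(f'pics/{cam}0.png',p['img'])
    print(cam,ext(p,st)[:3,3].round(),p['fx'])
    for n,z in hs.items():
        r=imaging.pinpoint(n,p)
        if r: print(n,round(r[0]['conf'],2),(np.array(r[0]['at'])*[640,400]).round(),ray(p,r[0]['at'],z,st).round(1))
print(bot.get_state())
E
python3 a.py
```

```text
pics
scene [1330. -184.  879.] 408.85193398660687
closer 0.74 [371. 238.] [575.9  95.2   0. ]
cover_lip 0.87 [338. 219.] [548.5   2.3  66. ]
cover_hinge 0.62 [396. 221.] [588.6 158.2  66. ]
scraper 0.93 [238. 235.] [ 492.  -281.1    0. ]
scraper_grip 0.65 [245. 233.] [ 497.4 -261.6   13. ]
scraper_tip 0.84 [278. 239.] [ 540.1 -169.4   13. ]
padlock 0.7 [450. 201.] [476.8 379.8  -0. ]
butt_hinge 0.84 [300. 283.] [ 692.  -131.1    0. ]
screwdriver 0.75 [216. 297.] [ 693.1 -344.7    0. ]
oil_can 0.8 [411. 165.] [277.3 323.1   0. ]
carton 0.63 [491. 238.] [644.7 431.4   0. ]
screw_jar 0.72 [213. 294.] [ 681.8 -352.2    0. ]
flange 0.57 [161. 229.] [ 418.5 -506.5    0. ]
side [-329.  988.  837.] 506.87828952766745
closer 0.97 [280. 238.] [575.7 102.3   0. ]
cover_lip 0.9 [308. 207.] [550.6  -3.3  66. ]
cover_hinge 0.91 [258. 229.] [584.7 173.3  66. ]
scraper 0.83 [368. 197.] [ 502.6 -254.3    0. ]
scraper_grip 0.94 [371. 191.] [ 506.2 -278.5   13. ]
scraper_tip 0.93 [343. 200.] [ 545.4 -171.5   13. ]
padlock 0.85 [234. 303.] [470.4 382.    0. ]
butt_hinge 0.68 [301. 198.] [ 679.8 -117.7  
[... 502 characters left out ...]
ay([-2.42628920e-03,  3.52990095e-01,  1.63339137e+00, -4.78110539e-07,
        1.15518030e+00, -2.39564503e-03]), 'joint_vel': array([-4.91250515e-06,  1.18567460e-04, -8.45605413e-04,  1.27465218e-03,
        2.76471750e-03,  1.92218436e-03]), 'effort': array([-1.40102944e-03, -5.93748200e+01, -3.34571815e+01,  6.97791413e-02,
        1.57621689e-02, -5.44951536e-05]), 'position': array([ 6.25012607e+02, -1.65785664e-02,  3.02692856e+02]), 'orientation': array([7.07117547e-01, 7.07096015e-01, 1.07370255e-05, 1.10989685e-05]), 'ft_force': array([ 0.17355522, -0.39436755,  1.02705629]), 'torque': array([-0.04262976,  0.00432235,  0.04350759]), 'grip_force': 0.0, 'opening': 91.69648178307231}
```

View pics/scene0.png

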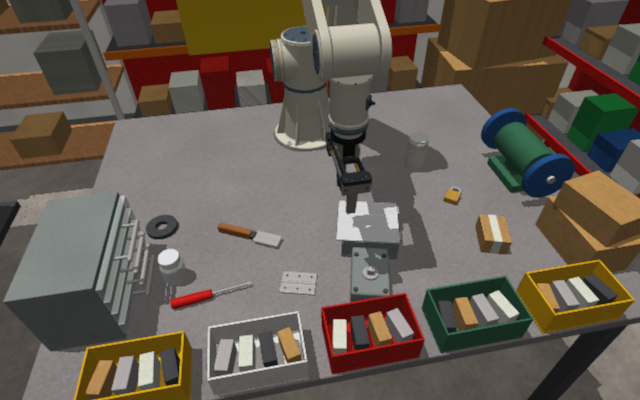

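View pics/side0.png

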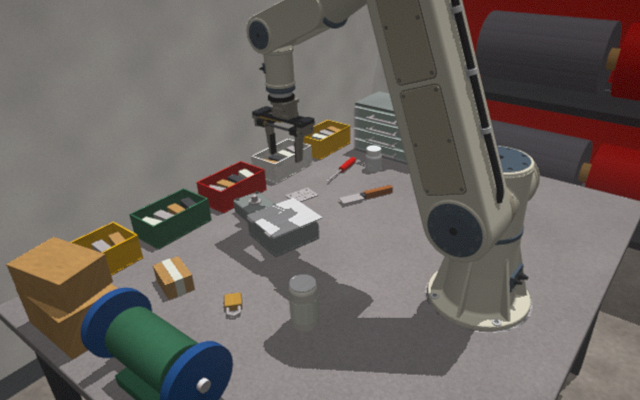

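View pics/wrist0.png

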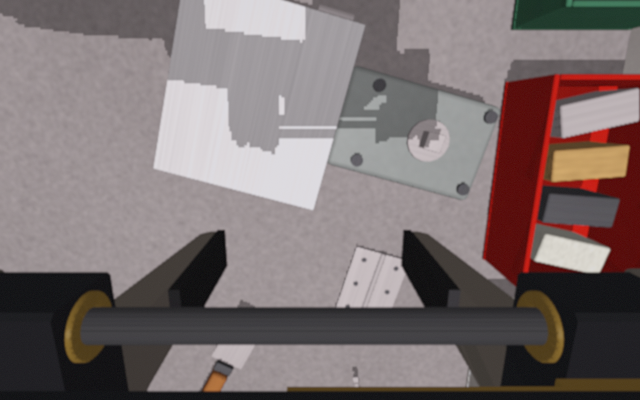

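The scene, side and wrist views agree. The closer is near (577, 92), with its block toward +x and its front toward -y. The wrist view shows the cover's front edge from px (154,168) to (313,210). The scraper lies at about (500, -268) pointing roughly at the lip, with clear counter between them. I'll go above the scraper for a closer look.

Emit:
{"method": "apply_moves", "body": {"motion": [[[-41.5, -19.3, 7.5, 0, 0, 0, 1], [-41.5, -19.3, 7.5, 0, 0, 0, 1], [-41.5, -19.3, 7.5, 0, 0, 0, 1], [-41.5, -19.3, 7.5, 0, 0, 0, 1], [-41.5, -19.3, 7.5, 0, 0, 0, 1], [-41.5, -19.3, 7.5, 0, 0, 0, 1], [-41.5, -19.3, 7.5, 0, 0, 0, 1], [0, 0, 0, 0, 0, 0.14, 1], [0, 0, 0, 0, 0, 0.14, 1], [0, 0, 0, 0, 0, 0.14, 1]]]}}

```text
t: 3.1
position: [489.6, -291.1, 250.1]
orientation: [0.841, 0.541, 0.0, -0.0]
ft_force: [0.0, -0.5, 0.0]
opening: 91.8
grip_force: 0.0
```

```bash
cat > b.py <<'E'
from h import *
import sys
w=cv2.imread('pics/wrist0.png')
st=bot.get_state(); p=imaging.grab_frame('wrist'); cv2.imwrite('pics/w1.png',p['img'])
print(st['position'].round(1),R.from_quat(st['orientation']).as_matrix().round(3).tolist())
for n,z in [('scraper',0),('scraper_grip',13),('scraper_tip',13),('cover_lip',66)]:
    r=imaging.pinpoint(n,p)
    if r: print(n,r[0]['conf'],ray(p,r[0]['at'],z,st).round(1))
c=imaging.cut_out('scraper',p)[0]; m=c['region'].astype(np.uint8)
v,u=np.nonzero(m); print('mask',c['conf'],m.sum(),u.min(),u.max(),v.min(),v.max())
P=np.array([px(p,a,b,14,st)[:2] for a,b in zip(u,v)])
rect=cv2.minAreaRect(P.astype(np.float32)); print(rect,cv2.boxPoints(rect).round(1).tolist())
# initial wrist image: cover corners at z=70 (start pose)
s0=dict(position=[625.0,0,302.7],orientation=[.70711,.70710,0,0])
A,B,C=[px(p,*q,70,s0)[:2] for q in [(154,168),(313,210),(363,22)]]
print('cover',A.round(1),B.round(1),C.round(1),np.linalg.norm(A-B),(A+B)/2,np.degrees(np.arctan2(*(B-A)[::-1])),np.degrees(np.arctan2(*(C-B)[::-1])),np.linalg.norm(C-B))
E
python3 b.py
```

```text
[ 489.6 -291.1  250.1] [[0.414, 0.91, -0.0], [0.91, -0.414, 0.0], [0.0, -0.0, -1.0]]
scraper 0.73 [ 494.6 -274.4    0. ]
scraper_tip 0.66 [ 554.4 -167.4   13. ]
mask 0.7 7149 292 343 27 245
((505.0563049316406, -253.1641845703125), (195.04750061035156, 41.70602798461914), 61.33357238769531) [[440.0, -328.70001220703125], [476.6000061035156, -348.70001220703125], [570.0999755859375, -177.60000610351562], [533.5, -157.60000610351562]]
cover [479.3  20.3] [624.7 -19.6] [666.3 142.2] 150.7732904877927 [5.52033074e+02 3.32129994e-01] -15.363631366433392 75.5918509642134 167.0584808488368
```

View pics/w1.png

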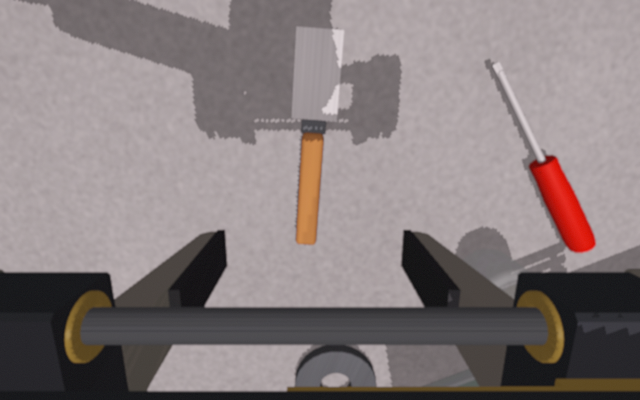

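The handle lies straight ahead in this view, from px (306,244) to (313,133), with the blade edge at about (319,29). That puts the scraper at about 62° yaw with its grip at (498, -270). I'll grasp it slightly forward of the balance point.

Emit:
{"method": "apply_moves", "body": {"motion": [[[30, -0.6, 0, 0, 0, 0, 1], [0, 0, 40, 0, 0, 0.06, 1], [0, 0, 40, 0, 0, 0, 1], [0, 0, 40, 0, 0, 0, 0], [0, 0, 38.5, 0, 0, 0, -0.3], [0, 0, 0, 0, 0, 0, -1], [0, 0, 0, 0, 0, 0, -1], [0, 0, 0, 0, 0, 0, -1], [0, 0, 0, 0, 0, 0, -1]]], "grip_force": 60}}

```text
t: 4.3
position: [501.7, -262.8, 91.9]
orientation: [0.855, 0.519, 0.0, 0.0]
ft_force: [0.4, 0.2, 0.4]
opening: 46.0
grip_force: 0.0
```

Emit:
{"method": "apply_moves", "body": {"motion": [[[0, 0, 0, 0, 0, 0, -1], [0, 0, 0, 0, 0, 0, -1], [0, 0, 0, 0, 0, 0, -1], [0, 0, 0, 0, 0, 0, -1], [0, 0, 0, 0, 0, 0, -1], [0, 0, 0, 0, 0, 0, -1]]]}}

```text
t: 4.9
position: [501.5, -262.8, 91.8]
orientation: [0.855, 0.519, -0.0, -0.0]
ft_force: [-0.9, 1.2, 3.9]
opening: 19.5
grip_force: 59.9
```

Emit:
{"method": "apply_moves", "body": {"motion": [[[0, 0, -23.5, 0, 0, 0, -1], [0, 0, -23.5, 0, 0, 0, -1], [0, 0, 0, 0, 0, -0.1135, -1], [0, 0, 0, 0, 0, -0.1135, -1], [39.6, -5.8, 0, 0, 0, 0, -1], [39.6, -5.8, 0, 0, 0, 0, -1], [39.6, -5.8, 0, 0, 0, 0, -1], [0, 0, 0, 0, 0, 0, -1], [0, 0, 0, 0, 0, 0, -1]]]}}

```text
t: 5.8
position: [514.6, -142.8, 138.6]
orientation: [0.79, 0.613, -0.0, 0.0]
ft_force: [-0.4, -0.4, -0.9]
opening: 19.5
grip_force: 59.9
```

```bash
cat > c.py <<'E'
from h import *
st=bot.get_state(); print(st['position'].round(1),R.from_quat(st['orientation']).as_matrix()[:2,0].round(3),st['opening'])
for cam in ['wrist','side']:
    p=imaging.grab_frame(cam); cv2.imwrite(f'pics/{cam}2.png',p['img'])
    if cam=='side': a=p['img'][150:290,230:390]; cv2.imwrite('pics/side2c.png',cv2.resize(a,None,fx=4.5,fy=4.2,interpolation=cv2.INTER_CUBIC))
    for n,z in [('cover_lip',66),('cover_hinge',66),('scraper_tip',60),('scraper_grip',60)]:
        r=imaging.pinpoint(n,p)
        if r: print(cam,n,round(r[0]['conf'],2),(np.array(r[0]['at'])*[640,400]).round(1),ray(p,r[0]['at'],z,st).round(1))
E
python3 c.py
```

```text
[ 514.6 -142.8  138.6] [0.248 0.969] 19.473001140866334
wrist scraper_tip 0.92 [318.   16.2] [544.  -38.1  60. ]
wrist scraper_grip 0.75 [312.7 270.1] [ 512.8 -150.2   60. ]
side cover_lip 0.73 [307.6 207.6] [547.8   1.5  66. ]
side cover_hinge 0.9 [255.6 225.7] [603.2 165.7  66. ]
side scraper_tip 0.55 [319.1 203.8] [540.6 -44.4  60. ]
side scraper_grip 0.76 [346.  193.5] [ 511.9 -144.8   60. ]
```

View pics/wrist2.png

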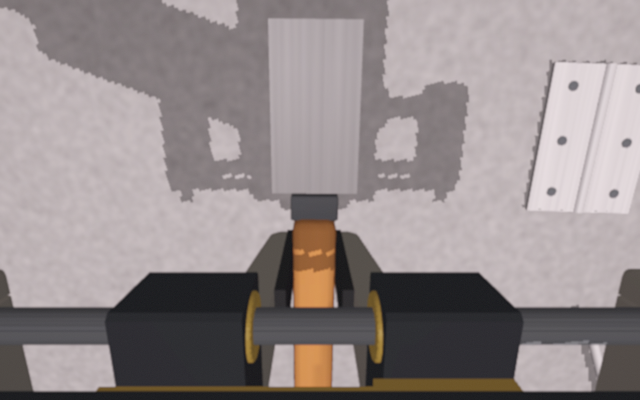

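View pics/side2c.png

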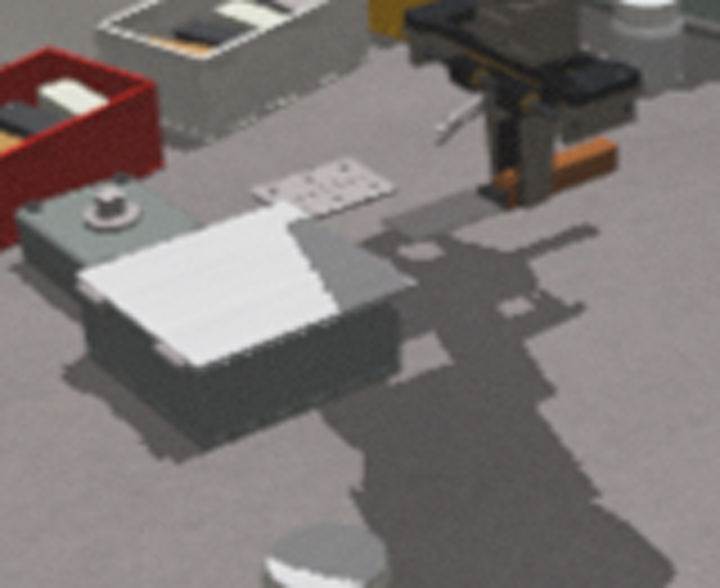

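```bash
cat > d.py <<'E'
from h import *
from scipy.optimize import least_squares
st=bot.get_state(); p=imaging.grab_frame('wrist')
print(np.array(p['T_tool_cam']).round(3).tolist(),p['cx'],p['cy'])
T=np.eye(4); T[:3,:3]=R.from_quat(st['orientation']).as_matrix(); T[:3,3]=st['position']
obs=np.array([(268,18),(364,18),(271,193),(357,193)],float)
def f(q):
    x,y,z,pit,yaw=q  # tip in tool frame, blade goes back 75
    d=np.array([-np.cos(pit)*np.cos(yaw),-np.sin(yaw)*np.cos(pit),np.sin(pit)]); s=np.array([-np.sin(yaw),np.cos(yaw),0])
    t=np.array([x,y,z]); pts=[t-20*s,t+20*s,t+75*d-20*s,t+75*d+20*s]
    return (np.array([proj(p,(T@np.append(a,1))[:3],st) for a in pts])-obs).ravel()
r=least_squares(f,[108,0,78,0,0],x_scale=[10,10,10,.1,.1]); print(r.x.round(3),f(r.x).round(1))
print(f([108,0,78.8,0,0]).round(1))
E
python3 d.py
```

```text
[[-0.0, -0.97, -0.245, 69.379], [1.0, -0.0, -0.0, 0.66], [0.0, -0.245, 0.97, -82.272], [0.0, 0.0, 0.0, 1.0]] 313.7323273695814 200.05813935635277
[ 1.07801e+02  1.51900e+00  7.73500e+01 -1.90000e-02  9.00000e-03] [ 0.  -0.6 -0.5  0.3  0.5 -0.2  0.   0.5]
[-3.1  0.3 -4.5  0.3 -0.6 -1.6 -2.5 -1.6]
```

The blade is held level, with its tip 108 mm ahead of and 77 mm below the TCP. Next, insert it under the lip.

Emit:
{"method": "apply_moves", "body": {"motion": [[[20, 0, 1, 0, 0, 0, -1], [20, 0, 0, 0, 0, 0, -1], [18, 0, 0, 0, 0, 0, -1], [18, 0, 0, 0, 0, 0, -1], [0, 0, 0, 0, 0, 0, -1], [0, 0, -3, 0, 0, 0, -1], [0, 0, -3, 0, 0, 0, -1], [0, 0, -3, 0, 0, 0, -1], [0, 0, 0, 0, 0, 0, -1]]]}}

```text
t: 7.25
position: [533.4, -70.5, 147.1]
orientation: [0.791, 0.612, 0.0, 0.0]
ft_force: [-0.8, -0.8, -1.5]
opening: 19.7
grip_force: 59.9
```

Emit:
{"method": "apply_moves", "body": {"motion": [[[0.8, 0, -9.3, 0, 0, 0, -1], [1.3, 0, -9, 0, 0, 0, -1], [1.9, 0, -8.9, 0, 0, 0, -1], [2.6, 0, -8.7, 0, 0, 0, -1], [3.2, 0, -8.5, 0, 0, 0, -1], [3.8, 0, -8.3, 0, 0, 0, -1], [4.3, 0, -8, 0, 0, 0, -1], [4.8, 0, -7.7, 0, 0, 0, -1], [0, 0, 0, 0, 0, 0, -1], [0, 0, 0, 0, 0, 0, -1]]]}}

```text
t: 8.25
position: [539.3, -47.7, 215.2]
orientation: [0.791, 0.612, 0.0, 0.0]
ft_force: [0.6, -2.0, -2.2]
opening: 19.5
grip_force: 59.9
```

```bash
cat > e.py <<'E'
from h import *
st=bot.get_state(); p=imaging.grab_frame('side'); a=p['img'][100:290,210:430]; cv2.imwrite('pics/s3.png',cv2.resize(a,None,fx=3,fy=3,interpolation=cv2.INTER_CUBIC))
q=imaging.grab_frame('wrist'); cv2.imwrite('pics/w3.png',q['img'])
for n in ['scraper_tip','cover_lip']:
    for im in (p,q):
        r=imaging.pinpoint(n,im)
        if r: print(n,r[0]['conf'],(np.array(r[0]['at'])*[640,400]).round(1))
E
python3 e.py
```

```text
cover_lip 0.83 [301.4 184.1]
cover_lip 0.74 [314.   91.6]
```

View pics/s3.png

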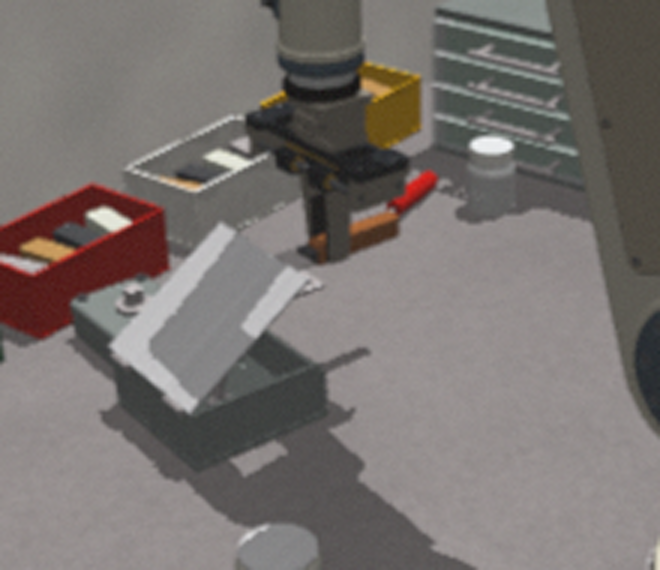

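The cover is up to about 0.6 rad on the blade; in the crop its lip is at about px (270,265). Continue along the arc.

Emit:
{"method": "apply_moves", "body": {"motion": [[[6, 0, -7.7, 0, 0, 0, -1], [6.2, 0, -7.5, 0, 0, 0, -1], [7, 0, -6.7, 0, 0, 0, -1], [7.3, 0, -6.5, 0, 0, 0, -1], [8, 0, -5.6, 0, 0, 0, -1], [8.1, 0, -5.4, 0, 0, 0, -1], [8.8, 0, -4.3, 0, 0, 0, -1], [8.8, 0, -4.1, 0, 0, 0, -1], [9.3, 0, -2.9, 0, 0, 0, -1], [9.3, 0, -2.7, 0, 0, 0, -1]]]}}

```text
t: 9.55
position: [559.2, 29.2, 268.7]
orientation: [0.791, 0.612, 0.0, 0.0]
ft_force: [0.7, -1.1, -1.8]
opening: 19.2
grip_force: 59.9
```

Emit:
{"method": "apply_moves", "body": {"motion": [[[9.5, 0, -1.5, 0, 0, 0, -1], [9.8, 0, -1.4, 0, 0, 0, -1], [9.8, 0, 0, 0, 0, 0, -1], [9.7, 0, 0, 0, 0, 0, -1], [9.6, 0, 1.5, 0, 0, 0, -1], [9.6, 0, 1.5, 0, 0, 0, -1], [9, 0, 2, 0, 0, 0, -1], [9, 0, 2, 0, 0, 0, -1], [0, 0, 0, 0, 0, 0, -1], [0, 0, 0, 0, 0, 0, -1]]]}}

```text
t: 10.55
position: [577.9, 102.1, 264.2]
orientation: [0.791, 0.612, -0.0, -0.0]
ft_force: [1.0, 0.1, -0.8]
opening: 19.8
grip_force: 59.9
```

```bash
sed -i "s/s3.png/s4.png/;s/w3.png/w4.png/" e.py; python3 e.py
```

```text
scraper_tip 0.77 [241.4 194.7]
scraper_tip 0.76 [317.2  17.7]
cover_lip 0.76 [229.3 191.2]
```

View pics/s4.png

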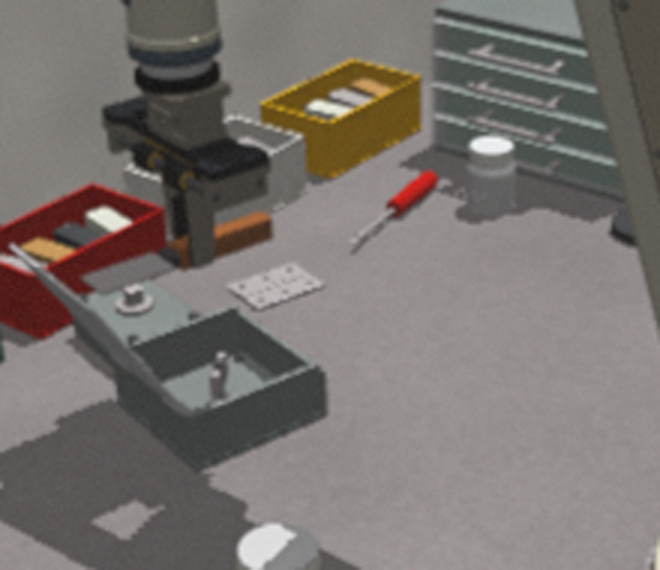

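The cover is fully open, leaning back at px (60,310) in the crop, and the thumbscrew shows at (220,375). Now take the scraper back to where it was.

Emit:
{"method": "apply_moves", "body": {"motion": [[[-37.1, 1.8, 0, 0, 0, 0, -1], [-37.1, 1.8, 0, 0, 0, 0, -1], [-37.1, 1.8, 0, 0, 0, 0, -1], [-37.1, 1.8, 0, 0, 0, 0, -1], [-37.1, 1.8, 5, 0, 0, 0, -1], [-37.1, 1.8, 15, 0, 0, 0, -1], [-37.1, 1.8, 25, 0, 0, 0, -1], [-37.1, 1.8, 25, 0, 0, 0, -1], [-37.1, 1.8, 25, 0, 0, 0, -1], [-37.1, 1.8, 25, 0, 0, 0, -1]]]}}

```text
t: 11.85
position: [502.0, -263.4, 143.7]
orientation: [0.791, 0.612, 0.0, 0.0]
ft_force: [0.9, -0.2, -1.6]
opening: 19.4
grip_force: 59.9
```

Emit:
{"method": "apply_moves", "body": {"motion": [[[0, 0, 20, 0, 0, 0, -1], [0, 0, 15, 0, 0, 0, -1], [0, 0, 8, 0, 0, 0, -1], [0, 0, 4, 0, 0, 0, -1], [0, 0, 2, 0, 0, 0, -1], [0, 0, 2, 0, 0, 0, -1], [0, 0, 0, 0, 0, 0, -1]]]}}

```text
t: 12.55
position: [502.9, -261.5, 93.9]
orientation: [0.79, 0.613, 0.0, 0.0]
ft_force: [-0.0, 0.8, -1.1]
opening: 19.4
grip_force: 59.9
```

Emit:
{"method": "apply_moves", "body": {"motion": [[[0, 0, 1, 0, 0, 0, -1], [0, 0, 0.8, 0, 0, 0, -1], [0, 0, 0, 0, 0, 0, -0.4], [0, 0, 0, 0, 0, 0, -0.1], [0, 0, 0, 0, 0, 0, 0], [0, 0, 0, 0, 0, 0, 0], [0, 0, -10, 0, 0, 0, 0], [0, 0, -30, 0, 0, 0, 0], [0, 0, -40, 0, 0, 0, 0], [0, 0, -45, 0, 0, 0, 0]]]}}

```text
t: 13.55
position: [501.8, -261.4, 217.8]
orientation: [0.791, 0.612, -0.0, -0.001]
ft_force: [0.5, -0.2, -0.1]
opening: 46.0
grip_force: 0.0
```

Emit:
{"method": "apply_moves", "body": {"motion": [[[43, -2.6, -6, 0, 0, 0, 0], [43, -2.6, -6, 0, 0, 0, 0], [43, -2.6, -6, 0, 0, 0, 0], [43, -2.6, -6, 0, 0, 0, 0], [43, -2.6, -6, 0, 0, 0, 0], [43, -2.6, -6, 0, 0, 0, 0], [43, -2.6, -6, 0, 0, 0, 0], [0, 0, 0, 0, 0, 0, 0], [0, 0, 0, 0, 0, 0, 0]]]}}

```text
t: 14.45
position: [560.1, 34.9, 259.2]
orientation: [0.79, 0.613, 0.0, 0.0]
ft_force: [0.0, -0.1, -0.4]
opening: 46.3
grip_force: 0.0
```

```bash
cat > f.py <<'E'
from h import *
st=bot.get_state(); p=imaging.grab_frame('wrist'); cv2.imwrite('pics/w5.png',p['img'])
print(st['position'].round(1),R.from_quat(st['orientation']).as_matrix()[:2,0].round(3))
for n,z in [('screw_grip',43),('closer',0),('cover_hinge',66)]:
    r=imaging.pinpoint(n,p)
    if r: print(n,r[0]['conf'],(np.array(r[0]['at'])*[640,400]).round(1),ray(p,r[0]['at'],z,st).round(1))
for c in imaging.cut_out('screw',p)[:1]:
    v,u=np.nonzero(c['region']); P=np.array([px(p,a,b,55,st)[:2] for a,b in zip(u,v)])
    print(c['conf'],len(u),u.min(),u.max(),v.min(),v.max(),cv2.minAreaRect(P.astype(np.float32)))
im=p['img']; r=imaging.pinpoint('screw_grip',p)[0]['at']; a,b=int(r[0]*640),int(r[1]*400)
a0,b0=max(a-60,0),max(b-50,0); print('crop origin',a0,b0)
cv2.imwrite('pics/w5c.png',cv2.resize(im[b0:b0+100,a0:a0+120],None,fx=6,fy=6,interpolation=cv2.INTER_CUBIC))
s=imaging.grab_frame('side')
r=imaging.pinpoint('scraper',s); print('scraper',ray(s,r[0]['at'],0))
E
python3 f.py
```

```text
[560.1  34.9 259.2] [0.248 0.969]
screw_grip 0.93 [316.  130.5] [576.3  87.1  43. ]
closer 0.98 [314.1 128.3] [574.7  87.4   0. ]
cover_hinge 0.79 [316.6  26.9] [595.  159.8  66. ]
0.63 661 293 336 110 153 ((575.5387573242188, 86.90565490722656), (10.46108341217041, 42.704185485839844), 30.03243064880371)
crop origin 256 80
scraper [ 503.10827704 -248.93271875    0.        ]
```

View pics/w5c.png

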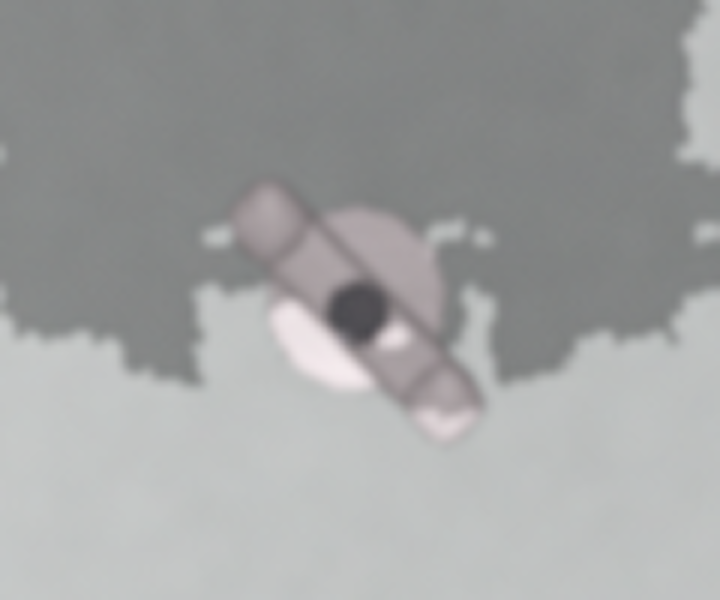

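The bar runs from crop px (270,215) to (450,405), 0.775 rad anticlockwise of closer x, with its centre at (576, 87). That is within the stated starting range. Straddle it and grip.

Emit:
{"method": "apply_moves", "body": {"motion": [[[27.2, 1.2, 0, 0, 0, 0, 0], [27.2, 1.3, 0, 0, 0, -0.13, 0], [0, 0, 0, 0, 0, -0.13, 0], [0, 0, 0, 0, 0, -0.13, 0], [0, 0, 20, 0, 0, -0.13, 0], [0, 0, 30, 0, 0, -0.13, 0], [0, 0, 35, 0, 0, -0.125, 0], [0, 0, 35, 0, 0, 0, 0], [0, 0, 20, 0, 0, 0, 0], [0, 0, 7, 0, 0, 0, 0]]], "grip_force": 25}}

```text
t: 15.85
position: [575.0, 85.7, 109.2]
orientation: [0.501, 0.865, -0.001, -0.001]
ft_force: [0.1, -0.0, 0.1]
opening: 46.3
grip_force: 0.0
```

Emit:
{"method": "apply_moves", "body": {"motion": [[[0, 0, 0, 0, 0, 0, -1], [0, 0, 0, 0, 0, 0, -1], [0, 0, 0, 0, 0, 0, -1], [0, 0, 0, 0, 0, 0, -1], [0, 0, 0, 0, 0, 0, -1], [0, 0, 0, 0, 0, 0, -1], [0, 0, 0, 0, 0, 0, -1], [0, 0, 0, 0, 0, 0, -1]]]}}

```text
t: 16.65
position: [575.2, 85.6, 112.3]
orientation: [0.5, 0.866, -0.001, -0.001]
ft_force: [-4.9, -4.8, 7.9]
opening: 9.7
grip_force: 25.0
```

Emit:
{"method": "apply_moves", "body": {"motion": [[[0, 0, 0, 0, 0, 0.1, -1], [0, 0, 0, 0, 0, 0.1, -1], [0, 0, 0, 0, 0, 0.1, -1], [0, 0, 0, 0, 0, 0.1, -1], [0, 0, 0, 0, 0, 0.1, -1], [0, 0, 0, 0, 0, 0.1, -1], [0, 0, 0, 0, 0, 0.08, -1], [0, 0, 0, 0, 0, 0, -1], [0, 0, 0, 0, 0, 0, -1]]]}}

```text
t: 17.55
position: [574.8, 85.6, 112.3]
orientation: [0.761, 0.649, -0.002, -0.0]
ft_force: [-7.1, -5.3, 10.1]
opening: 9.7
grip_force: 25.0
```

```bash
cat > g.py <<'E'
from h import *
st=bot.get_state(); a=R.from_quat(st['orientation']).as_matrix()[:2,0]
print(st['t'],st['position'].round(2),'yaw',np.arctan2(a[1],a[0]).round(4),st['ft_force'].round(2),st['torque'].round(3),st['opening'],st['qpos'][5],st['effort'][5])
E
python3 g.py
```

```text
17.55 [574.81  85.56 112.33] yaw 1.4129 [-7.14 -5.33 10.05] [-0.821  1.303 -0.056] 9.668138111174093 0.30424508645080167 0.06195979658514261
```

Emit:
{"method": "apply_moves", "body": {"motion": [[[0, 0, 0, 0, 0, 0.03, -1], [0, 0, 0, 0, 0, 0.03, -1], [0, 0, 0, 0, 0, 0.03, -1], [0, 0, 0, 0, 0, 0.02, -1], [0, 0, 0, 0, 0, 0, -1], [0, 0, 0, 0, 0, 0, -1]]]}}

```text
t: 18.15
position: [574.8, 85.5, 112.3]
orientation: [0.795, 0.606, -0.002, -0.0]
ft_force: [-7.3, -5.0, 9.8]
opening: 9.6
grip_force: 25.0
```

```bash
python3 g.py
```

```text
18.15 [574.76  85.54 112.3 ] yaw 1.3032 [-7.31 -4.98  9.76] [-0.812  1.336  0.08 ] 9.62520967071775 0.41396460928076456 0.10131030343472958
```

Emit:
{"method": "apply_moves", "body": {"motion": [[[0, 0, 0, 0, 0, 0.03, -1], [0, 0, 0, 0, 0, 0.02, -1], [0, 0, 0, 0, 0, 0, -1], [0, 0, 0, 0, 0, 0, -1]]]}}

```text
t: 18.55
position: [574.8, 85.6, 112.3]
orientation: [0.81, 0.587, -0.002, -0.0]
ft_force: [-7.1, -5.0, 9.6]
opening: 10.0
grip_force: 25.7
```

```bash
python3 g.py
```

```text
18.55 [574.76  85.57 112.29] yaw 1.2543 [-7.15 -5.01  9.59] [-0.748  1.268  0.609] 9.982244327295552 0.4633186189581758 0.5710492841899395
```

Emit:
{"method": "apply_moves", "body": {"motion": [[[0, 0, 0, 0, 0, 0.03, -1], [0, 0, 0, 0, 0, 0.02, -1], [0, 0, 0, 0, 0, 0, -1], [0, 0, 0, 0, 0, 0, -1]]]}}

```text
t: 18.95
position: [574.8, 85.7, 112.3]
orientation: [0.824, 0.566, -0.002, -0.0]
ft_force: [-7.0, -3.3, 9.1]
opening: 10.9
grip_force: 26.9
```

```bash
python3 g.py
```

```text
18.95 [574.79  85.66 112.29] yaw 1.2044 [-7.01 -3.28  9.12] [-0.648  1.31   0.616] 10.937624662908123 0.5132089456997816 0.6700298376381397
```

The torque step to 0.6 N m near yaw 1.28 shows the screw has seated. Now back off a quarter turn.

Emit:
{"method": "apply_moves", "body": {"motion": [[[0, 0, 0, 0, 0, -0.1, -1], [0, 0, 0, 0, 0, -0.14, -1], [0, 0, 0, 0, 0, -0.14, -1], [0, 0, 0, 0, 0, -0.14, -1], [0, 0, 0, 0, 0, -0.14, -1], [0, 0, 0, 0, 0, -0.14, -1], [0, 0, 0, 0, 0, -0.14, -1], [0, 0, 0, 0, 0, -0.14, -1], [0, 0, 0, 0, 0, -0.14, -1], [0, 0, 0, 0, 0, -0.14, -1]]]}}

```text
t: 19.95
position: [575.3, 85.8, 112.3]
orientation: [0.283, 0.959, -0.001, -0.001]
ft_force: [-3.7, -3.1, 7.2]
opening: 10.1
grip_force: 25.0
```

Emit:
{"method": "apply_moves", "body": {"motion": [[[0, 0, 0, 0, 0, -0.14, -1], [0, 0, 0, 0, 0, -0.1, -1], [0, 0, 0, 0, 0, -0.06, -1], [0, 0, 0, 0, 0, 0, -1], [0, 0, 0, 0, 0, 0, -1], [0, 0, 0, 0, 0, 0, -1]]]}}

```text
t: 20.55
position: [575.4, 86.0, 112.3]
orientation: [0.139, 0.99, -0.0, -0.001]
ft_force: [-4.5, -2.6, 7.0]
opening: 10.1
grip_force: 25.0
```

```bash
python3 g.py; cat > k.py <<'E'
from h import *
s=imaging.grab_frame('side'); st=bot.get_state()
print('scraper',[(ray(s,imaging.pinpoint(n,s)[0]['at'],z).round(),) for n,z in [('scraper',0),('scraper_tip',13)]])
w=imaging.grab_frame('wrist')
a=cv2.resize(s['img'][130:290,210:430],(700,509)); cv2.imwrite('pics/s6.png',a); cv2.imwrite('pics/w6.png',w['img'])
print(imaging.recognise('screw',w)[:1])
E
python3 k.py
```

```text
20.55 [575.37  85.98 112.33] yaw 2.8631 [-4.45 -2.56  7.05] [-0.316  0.857  0.021] 10.149112994247808 -1.146061998754863 0.03799891099333763Traceback (most recent call last):
  File "k.py", line 3, in <module>
    print('scraper',[(ray(s,imaging.pinpoint(n,s)[0]['at'],z).round(),) for n,z in [('scraper',0),('scraper_tip',13)]])
                            ~~~~~~~~~~~~~~~~~~~~~^^^
IndexError: list index out of range
```

```bash
cat > k.py <<'E'
from h import *
s=imaging.grab_frame('side'); w=imaging.grab_frame('wrist')
a=cv2.resize(s['img'][130:290,200:440],(450,300)); b=cv2.resize(w['img'],(450,290)); cv2.imwrite('pics/z6.png',np.vstack([a,b]))
c=imaging.grab_frame('scene')
for n,z in [('scraper',0),('scraper_tip',13)]:
    for q in (s,c):
        r=imaging.pinpoint(n,q)
        if r: print(n,r[0]['conf'],ray(q,r[0]['at'],z).round())
E
python3 k.py
```

```text
scraper 0.77 [ 516. -278.    0.]
scraper 0.87 [ 497. -272.   -0.]
scraper_tip 0.89 [ 532. -162.   13.]
scraper_tip 0.57 [ 513. -157.   13.]
```

View pics/z6.png

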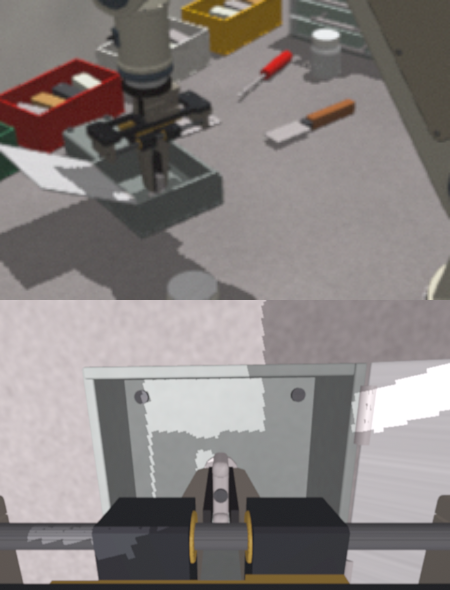

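The scraper lies flat at crop px (310,125) and the cover leans open. In the wrist view the bar is gripped square to the box walls, at about (220,490) and parallel to the hinge line. Hand in.

```bash
python3 -c "
from bench import workorder
print(workorder.close_job())"
```

```text
the job is handed in; nothing more can be done
None
```

I handed the job in at about 21 s, and no verdict came back: the cover is open, the scraper is flat on the counter near where it started, and the thumbscrew was seated, backed off about a quarter turn (about 1.57 rad, from tool yaw) and is still gripped at 25 N.

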